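Lock the board fixture: catch down, bolt across

TASK

Lock the circuit board into its fixture: press the red spring catch fully down with one fingertip and, keeping it fully down all the way, push the bolt's blue lug with the other fingertip until the bolt is fully home through the yellow clamp bar's keeper. Then let the catch spring back up so that it locks the bolt, and move clear. Only press and push, grasp nothing, and leave the spray can, solder reel, jar and pliers where they are.

Things in the scene. Friction and masses are not known exactly. Their poses are not given: they have to be found in the camera images.
- fixture: Aluminium board fixture fixed to the table, base plate 136 (x) x 275 (y) x 6 mm. Origin on the table, midway between red pad and blue lug as they start. z up; y is the way the bolt slides to lock, towards the green board; x points from pad to lug. Pad at x = -31 mm, lug at x = 31, y = 0 mm: side by side, 36 mm clear between them. Staples over the bolt at y = -50 and 40 mm, top 32 mm high.
- bolt (a joint): Travel of the steel bolt along the fixture's +y, m: 0 at the start, 0.032 fully home on its stop. Takes 2 to 4 N, stays where left. While the catch is up its tooth blocks the bolt's comb after 1.5 mm; with the catch down 6 mm or more the bolt is free. A catch let up on the way drops into a middle notch at 14 to 16 mm. From 28.5 mm on it can rise fully and locks the bolt.
- lug (a point): Middle of the face to push of the bolt's upright blue lug (its -y face in fixture axes), 60 mm above the table; moves with the bolt. The lug is 26 mm wide (x), 14 mm thick (y), from 26 to 72 mm above the table. The bolt's steel bar under it is 16 mm wide, top 26 mm above the table.
- catch (a joint): How far the red spring catch is pressed down, m: 0 up, 0.010 down on its stop. Springs push it up with about 3 N at the top and 6 N at the stop; it rises by itself when let go.
- pad (a point): Centre of the top face of the red catch pad (at x = -31, y = -6 mm in fixture axes). Flat, 26 mm wide (x), 104 mm long (y: -58 to 46 mm), 8 mm thick; its top is 50 mm above the table when up, 40 mm when fully down. A fingertip can slide along it while pressing.
- keeper (a point): Middle of the top of the yellow clamp bar, over the keeper loop that the bolt's tip enters; 40 mm above the table, at x = 31, y = 67 mm in fixture axes. The bar is 16 mm wide (y = 59 to 75 mm) and fixed; behind it the green board with its parts lies at y = 97 to 183 mm, top 31 mm high.
- spray_can: Red and white spray can, 52 mm across, 150 mm tall, stands beside the fixture; origin at the centre of its underside. Bystander.
- solder_reel: Grey reel of solder, 54 mm across, 42 mm tall, on end; origin at the centre of its underside. Bystander.
- flux_jar: Small jar with red label and white cap, 48 mm across, 60 mm tall; origin at the centre of its underside. Bystander.
- pliers: Pliers with an orange and a blue handle lying flat, 146 mm long, 13 mm thick, jaws to its +x; origin on the table under it, 15 mm behind the pivot. Bystander.

How it is judged (in metres and radians):
On the way, in this order (a step that is already met when the one before it is completed fails the run):
1. the catch is held fully down by a fingertip while the bolt is still at its start (value of joint catch above 0.0066 m and value of joint bolt below 0.004 m and contact force between the fingers and catch above 0.5 N), for 0.1 s.
2. the bolt is home while the catch is still held down by a fingertip (value of joint bolt above 0.029 m and value of joint catch above 0.0066 m and contact force between the fingers and catch above 0.5 N), for 0.05 s.
At the end, for the whole second after the job is handed in: The bolt is home (within 3 mm of its 32 mm stop), the catch has sprung back up (within 2 mm), and the bystanders are within 15 mm of where they stood (value of joint bolt above 0.029 m and value of joint catch below 0.002 m and distance of each of spray_can, solder_reel, flux_jar, pliers from where it was at the start of the episode below 0.015 m); the robot touches nothing.
It fails at once if the catch was let up (pressed less than 6.6 mm) while the bolt was on its way (between 5 and 28 mm) (value of joint bolt between 0.005 and 0.028 m and value of joint catch below 0.0066 m).
It fails at once if a bystander was moved by more than 15 mm, lifted or tipped (distance of any of spray_can, solder_reel, flux_jar, pliers from where it was at the start of the episode above 0.015 m or angle between any of spray_can, solder_reel, flux_jar, pliers's own z axis and vertical above 0.3 rad or height (world z) of any of spray_can, solder_reel, flux_jar, pliers above 0.008 m).
It also fails if it takes over 32 s, if anything falls off the work surface, if the arm or the gripper's body presses on something with over 40 N, if the wrist force passes 120 N, or if a joint passes its speed limit or range.

ROBOT

A 7-joint arm with a two-finger parallel gripper is mounted at the origin on the work surface. World frame = base frame: x ahead of the robot, y to its left, z up, the work surface at z = 0. Lengths are in m, angles in degrees, forces in N, time in s.
With the tool pointing down it reaches from about 0.425 to 0.875 m from the base axis. Payload 4.7 kg.
Tool frame: the origin (TCP) lies midway between the tips of the shut fingers; the grasp point (between the pads) lies env.grip_point_offset behind it (env.grip_point_offset is the distance from the TCP to the grasp point, in m); z points along the fingers, y is the line along which they close (so a half turn about z gives the same grasp; the last joint's range is limited). The gripper opens to 87 mm and grips with 3 to 60 N. Pads are 19 mm wide; open, the fingers measure 117 mm over their backs; the gripper's body (75 mm by 190 mm) begins 51 mm behind the grasp point.
Start: joints at [-64.509, 18.392, -4.016, 83.108, 1.295, 78.541, -3.26], TCP at [0.271, 0.591, 0.223] pointing down, gripper open.
Joint ranges: [-163.93, 163.93], [-17.29, 119.83], [-79.2, 71.16], [3.27, 140.29], [-89.18, 269.18], [5.43, 117.66], [-154.24, 154.24]. Speed limits (degrees/s): [147.25, 147.25, 180, 180, 180, 180, 180].

INTERFACE

Orientations are given as [roll, pitch, yaw] about the fixed x, y, z axes, in that order (R = Rz(yaw) Ry(pitch) Rx(roll)).
In Python, from cell import env gives the robot as it stands.
- The arm moves only by the shell command python3 -m creep 'ROWS' [FORCE]. ROWS is a JSON object of lists of equal length, an entry for each row: "translation": the shift along the tool's x, y, z in units of 0.08 m (1.0 is 0.08 m), a list of three; "turn": the turn, a rotation vector about the tool's x, y, z in units of 180 degrees (1.0 is 180 degrees), a list of three; "grip": the opening, from 0 (shut) to 1 (fully open). In form: {"translation": [[x, y, z], ...], "turn": [[ax, ay, az], ...], "grip": [grip, ...]}. A call has 1 to 5 rows; each row shifts and turns the commanded pose from where the row before left it, along the tool's axes as they then stand; what a row does not reach is not made up. A row lasts 1/8 s, in which the tool goes at most 62.5 mm and 10.7 degrees, less where a joint would pass 70% of its speed; a pose out of reach is approached as far as the arm can. A call with a number of a shift or a turn outside -1 to 1 is refused whole. A call with a gripper value outside its range is refused whole. The fingers move at their own pace and stop on an object; FORCE is the grip in N (left out, the last holds). Time passes only in rows, so rows that do not move let the fingers close. It gives the time, the measured TCP pose, the force, the opening and the grip force at its end, in the units of the state.
- env.get_obs(): the state, without advancing time (a new reading comes with each control period).
- env.read_camera(name): name is "scene" or "side" or "wrist"; returns a dict with "frame" (420x560x3 uint8, red, green, blue), "z_map" (420x560 float32, m along the optical axis (not along the pixel's ray), 0 where there is no reading), "K" (3x3 intrinsics, pixels), "rvec" (rotation vector, rad) and "tvec" (3), from world to camera coordinates, as OpenCV has them. Camera axes: x right, y down, z forward; pixel columns grow to the right and rows downward; lengths in m; the calibration is good to about 2 mm. A picture is of the moment at which its call begins.
- env.sign_off(): hands the job in; it is judged then, once.
The state is a dict: "time_s": time; "qpos": joint angles; "joint_velocities": joint speeds; "effort": joint torques, N m; "tool_pos": TCP position; "tool_rot": TCP orientation; "force": force on the tool from outside, world axes, zero at the start; "wrist_torque": the same for the moment, N m; "grip_width": finger opening in m; "grasp_force": force on a finger pad.
Only numpy, scipy, OpenCV 4.12 (cv2) and the standard library are available. Lean on these libraries where they do the work, as an engineer would, in place of code of your own. Each camera call takes 0.05 s, during which the arm holds its last target. There are 200 camera calls.

## Working session

There is one attempt and no reset: what is moved stays moved. The work goes in short steps, Python scripts to look and compute and a shell command to move; the robot and the scene stay as the last step left them, time stands still between calls to the robot, and variables do not carry over. Pictures are saved under pics/ and viewed, at most 10 in all, crops included, and the job is handed in when it is done.

```bash
ls; mkdir -p pics
python3 - <<'E'
from cell import env
import cv2,numpy as np
o=env.get_obs();print({k:np.round(v,3) if not isinstance(v,str) else v for k,v in o.items()});print(env.grip_point_offset)
ims=[]
for n in("scene","side"):
    c=env.read_camera(n);np.savez('pics/%s0.npz'%n,**c);cv2.imwrite('pics/%s0.png'%n,c['frame'][:,:,::-1])
    R=cv2.Rodrigues(np.array(c['rvec']))[0];print(n,-R.T@np.ravel(c['tvec']),R[2])
E
```

```text
pics
{'time_s': np.float64(0.0), 'qpos': array([-64.509,  18.441,  -4.017,  83.175,   1.297,  78.539,  -3.262]), 'joint_velocities': array([ 0.038,  0.034, -0.045, -0.084,  0.08 ,  0.014,  0.025]), 'effort': array([-0.0000e+00, -4.9128e+01, -4.0400e-01, -3.1253e+01, -6.4000e-02,
        4.4000e-02,  0.0000e+00]), 'tool_pos': array([0.271, 0.59 , 0.221]), 'tool_rot': array([-1.79890e+02,  7.00000e-03,  1.55317e+02]), 'force': array([-0.367, -0.129, -0.384]), 'wrist_torque': array([-0.012,  0.068, -0.033]), 'grasp_force': np.float64(0.0), 'grip_width': np.float64(0.087)}
0.0187
scene [0.93594121 0.32283314 0.66961789] [-0.48167077 -0.37691667 -0.79115554]
side [0.39865698 0.48966131 0.59090975] [ 0.23378703 -0.64021899 -0.73175356]
```

View pics/scene0.png

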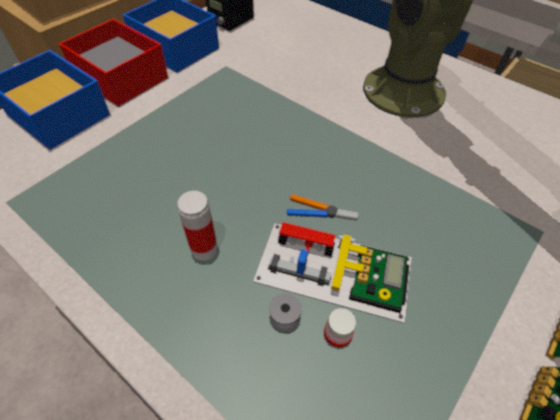

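View pics/side0.png

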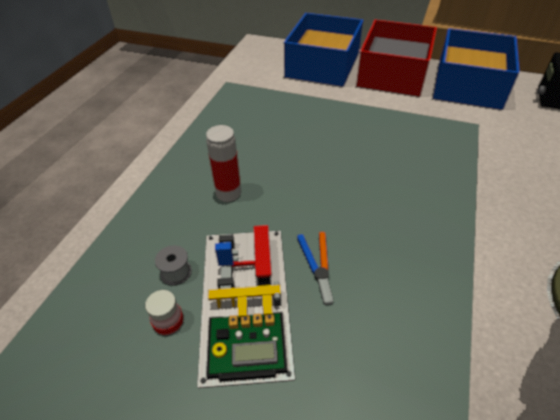

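The scene view shows the red catch at about (308,237), the blue lug at (303,262), the yellow bar at (345,262) and the spray can at (198,228). In the side view the lug is at (223,252), the pad at (262,250), the reel at (172,265) and the jar at (163,312).

```bash
cat > h.py <<'E'
import cv2,numpy as np
def cloud(c):
    R=cv2.Rodrigues(np.array(c['rvec'],float))[0];K=c['K'];z=c['z_map']
    v,u=np.indices(z.shape);P=np.stack([(u-K[0,2])/K[0,0]*z,(v-K[1,2])/K[1,1]*z,z],-1)
    W=(P-np.ravel(c['tvec']))@R; W[z==0]=np.nan; return W
def ray(c,uv,h):
    R=cv2.Rodrigues(np.array(c['rvec'],float))[0];d=R.T@np.linalg.inv(c['K'])@np.r_[uv,1];C=-R.T@np.ravel(c['tvec'])
    return C+d*(h-C[2])/d[2]
def masks(f):
    h=cv2.cvtColor(f,cv2.COLOR_RGB2HSV).astype(int);H,S,V=h[...,0],h[...,1],h[...,2]
    return dict(red=((H<6)|(H>174))&(S>170)&(V>80),blue=(H>105)&(H<125)&(S>150)&(V>60),yellow=(H>22)&(H<32)&(S>170)&(V>120),green=(H>45)&(H<80)&(S>150))
E
python3 - <<'E'
from h import *
np.set_printoptions(precision=4,suppress=True)
roi=dict(scene=(250,220,415,315),side=(195,222,300,385))
for n in roi:
    c=np.load('pics/%s0.npz'%n);W=cloud(c);m=masks(c['frame']);a,b,d,e=roi[n]
    box=np.zeros(W.shape[:2],bool);box[b:e,a:d]=1
    for k in m:
        mm=(m[k]&box).astype(np.uint8)
        _,L,st,_=cv2.connectedComponentsWithStats(mm);i=1+st[1:,4].argmax();s=(L==i)
        P=W[s];P=P[~np.isnan(P[:,0])];zt=np.percentile(P[:,2],95)
        T=P[P[:,2]>zt-.006]; r=cv2.minAreaRect((T[:,:2]*1000).astype(np.float32))
        print(n,k,st[i],'ztop',zt,'n',len(T),'mean',T.mean(0),'rect',np.round(r[0],1),np.round(r[1],1),round(r[2],1))
    # bystanders by height
for n,u in (('scene',[(285,304),(341,323),(194,200)]),('side',[(172,257),(161,303),(221,134)])):
    c=np.load('pics/%s0.npz'%n);W=cloud(c)
    print([W[v,x].round(3) for x,v in u])
E
```

```text
scene red [280 223  55  27 685] ztop 0.0522176946277251 n 622 mean [0.5739 0.1024 0.0504] rect [573.2 101.8] [ 25.9 100.5] 23.8
scene blue [297 250  11  24 149] ztop 0.07380851936265977 n 81 mean [0.6285 0.1322 0.0722] rect [627.8 131.8] [24.  10.7] 22.6
scene yellow [332 235  36  54 667] ztop 0.042330123001583515 n 634 mean [0.5661 0.1866 0.0399] rect [565.6 194.2] [112.8  47.6] 23.6
scene green [352 250  54  58 900] ztop 0.022743874469079974 n 896 mean [0.5605 0.2552 0.0207] rect [543.8 248.5] [104.   86.4] 22.2
side red [234 226  37  51 787] ztop 0.05124246041242972 n 709 mean [0.5709 0.1055 0.0498] rect [572.7 101.7] [ 23.6 102.3] 23.0
side blue [216 242  16  23 315] ztop 0.07268709268580771 n 122 mean [0.6249 0.1314 0.0711] rect [625.7 130.3] [23.7 15.4] 23.1
side yellow [209 285  71  31 961] ztop 0.04120972164465035 n 944 mean [0.5641 0.186  0.0392] rect [565.9 194.8] [108.3  48.4] 23.7
side green [ 209  314   75   60 1747] ztop 0.02175950967265478 n 1740 mean [0.5463 0.2535 0.02  ] rect [543.7 248.1] [105.2  84.5] 23.2
[array([0.705, 0.157, 0.044]), array([0.68 , 0.249, 0.06 ]), array([ 0.699, -0.045,  0.151])]
[array([0.709, 0.159, 0.043]), array([0.673, 0.249, 0.06 ]), array([ 0.699, -0.044,  0.149])]
```

```bash
python3 -m creep '{"translation":[[0,0,0],[0,0,0],[0,0,0],[0,0,0],[0,0,0]],"turn":[[0,0,0.0466],[0,0,0.0466],[0,0,0.0466],[0,0,0.0466],[0,0,0.0466]],"grip":[0.54,0.54,0.54,0.54,0.54]}'
python3 -m creep '{"translation":[[-0.6,0.12,0],[-0.6,0.12,0],[-0.6,0.12,0],[-0.6,0.12,0],[-0.6,0.12,0]],"turn":[[0,0,0],[0,0,0],[0,0,0],[0,0,0],[0,0,0]],"grip":[0.54,0.54,0.54,0.54,0.54]}'
python3 -m creep '{"translation":[[-0.6,0.12,0],[-0.6,0.12,0],[-0.6,0.12,0],[-0.6,0.12,0],[-0.6,0.12,0]],"turn":[[0,0,0],[0,0,0],[0,0,0],[0,0,0],[0,0,0]],"grip":[0.54,0.54,0.54,0.54,0.54]}'
cat >> h.py <<'E'
O=np.array([.5986,.1192]);YAW=23.4
def tofix(p,O=O,y=YAW):
    a=np.radians(y);p=np.asarray(p,float);d=p[...,:2]-O
    return np.stack([d[...,0]*np.cos(a)+d[...,1]*np.sin(a),-d[...,0]*np.sin(a)+d[...,1]*np.cos(a),p[...,2]],-1)
E
python3 - <<'E'
from h import *
from cell import env
o=env.get_obs();print(tofix(o['tool_pos']),o['tool_rot'],o['qpos'],o['force'],o['grip_width'])
E
```

```text
time_s: 0.72
tool_pos: [0.2713, 0.5903, 0.2219]
tool_rot: [-180.0, 0.0, 113.1]
force: [0.3, 0.4, 0.1]
grip_width: 0.0495
grasp_force: 0.0
time_s: 1.35
tool_pos: [0.4114, 0.3877, 0.2222]
tool_rot: [-180.0, 0.0, 113.4]
force: [0.4, 0.7, 0.2]
grip_width: 0.0473
grasp_force: 0.0
time_s: 1.98
tool_pos: [0.5505, 0.1867, 0.2222]
tool_rot: [-180.0, -0.0, 113.4]
force: [0.5, 0.3, 0.3]
grip_width: 0.0467
grasp_force: 0.0
[-0.01731885  0.08103656  0.2222264 ] [-1.79976063e+02 -7.10130051e-03  1.13387250e+02] [-38.61684178  10.10128503  19.62209999  93.99549415  -3.47775734
  76.52712738   4.92374073] [0.52451396 0.25521027 0.25910851] 0.046737254317425966
```

```bash
python3 -m creep '{"translation":[[-0.5,0.1,0],[-0.5,0.116,0],[-0.32,0,0.3],[0,0,0.6],[0,0,0.6]],"turn":[[0,0,0],[0,0,0],[0,0,0],[0,0,0],[0,0,0]],"grip":[0.54,0.54,0.54,0.54,0.54]}'
python3 -m creep '{"translation":[[0,0,0],[0,0,0]],"turn":[[0,0,0],[0,0,0]],"grip":[0.54,0.54]}'
python3 - <<'E'
from h import *
from cell import env
o=env.get_obs();print(tofix(o['tool_pos']),o['tool_rot'])
W={n:env.read_camera(n) for n in("scene","side","wrist")}
A=[cv2.resize(W[n]['frame'][200:330,170:430] if n!='wrist' else W[n]['frame'],None,fx=1.5 if n!='wrist' else .7,fy=1.5 if n!='wrist' else .7) for n in W]
c=np.vstack([A[0],A[1]]);w=A[2];out=np.zeros((max(len(c),len(w)),c.shape[1]+w.shape[1],3),np.uint8);out[:len(c),:c.shape[1]]=c;out[:len(w),c.shape[1]:]=w
cv2.imwrite('pics/a1.png',out[:,:,::-1]);np.savez('pics/w1.npz',**W['wrist'])
E
```

```text
time_s: 2.6
tool_pos: [0.6079, 0.0976, 0.1012]
tool_rot: [180.0, -0.0, 113.3]
force: [-0.3, 0.4, -0.6]
grip_width: 0.0466
grasp_force: 0.0
time_s: 2.85
tool_pos: [0.6088, 0.0982, 0.1042]
tool_rot: [179.9, 0.0, 113.4]
force: [-0.6, -0.8, 0.4]
grip_width: 0.0472
grasp_force: 0.0
[ 0.00105762 -0.02333264  0.10421124] [1.79887423e+02 2.63117242e-02 1.13382193e+02]
```

View pics/a1.png

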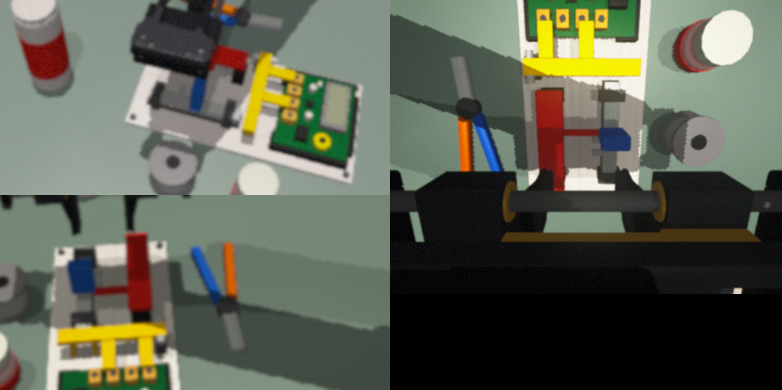

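The wrist view shows the fingers at (547,180) and (625,180), behind the pad (550,130) and the lug (615,138). I'll check the pad and lug positions once with the wrist camera, and the fingertips too.

Run:
```python
from h import *
np.set_printoptions(precision=4,suppress=True)
c=np.load('pics/w1.npz');W=cloud(c);m=masks(c['frame'])
F=tofix(W)
for k,x,y in(('red',-.031,0),('blue',.031,0),('yellow',0,.067)):
    s=m[k]&(abs(F[...,0]-x)<.05)&(abs(F[...,1]-y)<.07)
    P=F[s];z=np.percentile(P[:,2],90);T=P[P[:,2]>z-.005];print(k,len(T),'z',z,'x',np.percentile(T[:,0],[1,99]),'y',np.percentile(T[:,1],[1,99]))
dark=(c['frame'].max(2)<60)&(F[...,2]>.095)&(F[...,2]<.125)
P=F[dark]
for s in(-1,1):
    Q=P[P[:,0]*s>0]
    if len(Q):print('finger',s,len(Q),np.percentile(Q,[2,98],axis=0))
```

```text
red 4539 z 0.051729318031685796 x [-0.0426 -0.0181] y [-0.0537  0.043 ]
blue 824 z 0.07355196486476948 x [0.0186 0.0424] y [-0.007   0.0058]
yellow 5808 z 0.041520955048097496 x [-0.0471  0.0484] y [0.0582 0.105 ]
finger -1 338 [[-0.0294 -0.0238  0.1071]
 [-0.0209 -0.0115  0.1247]]
finger 1 340 [[ 0.0258 -0.025   0.1068]
 [ 0.0334 -0.0115  0.1246]]
```

```bash
python3 -m creep '{"translation":[[-0.03,-0.01,0.3],[0,0,0.25],[0,0,0],[0,0,0]],"turn":[[0,0,0],[0,0,0],[0,0,0],[0,0,0]],"grip":[0.58,0.58,0.58,0.58]}'
python3 -m creep '{"translation":[[0,0,0.06],[0,0,0.06],[0,0,0.04],[0,0,0]],"turn":[[0,0,0],[0,0,0],[0,0,0],[0,0,0]],"grip":[0.58,0.58,0.58,0.58]}'
```

```text
time_s: 3.5
tool_pos: [0.6086, 0.0957, 0.0593]
tool_rot: [179.9, 0.0, 113.4]
force: [0.5, -0.5, 0.4]
grip_width: 0.0506
grasp_force: 0.0
time_s: 4.0
tool_pos: [0.6086, 0.0957, 0.0462]
tool_rot: [179.9, 0.0, 113.4]
force: [0.4, 0.8, 4.0]
grip_width: 0.0505
grasp_force: 2.1
```

```bash
python3 -m creep '{"translation":[[0,0,0.04],[0,0,0.04],[0,0,0]],"turn":[[0,0,0],[0,0,0],[0,0,0]],"grip":[0.58,0.58,0.58]}'
python3 -m creep '{"translation":[[0,0,0.02],[0,0,0]],"turn":[[0,0,0],[0,0,0]],"grip":[0.58,0.58]}'
```

```text
time_s: 4.38
tool_pos: [0.6086, 0.0957, 0.0404]
tool_rot: [179.9, -0.0, 113.4]
force: [-1.4, -0.1, 7.8]
grip_width: 0.0502
grasp_force: 3.9
time_s: 4.62
tool_pos: [0.6088, 0.0956, 0.0402]
tool_rot: [179.9, -0.0, 113.4]
force: [-2.7, 0.6, 15.2]
grip_width: 0.0504
grasp_force: 7.8
```

```bash
python3 -m creep '{"translation":[[0.06,0,0],[0.06,0,0],[0.06,0,0],[0.06,0,0]],"turn":[[0,0,0],[0,0,0],[0,0,0],[0,0,0]],"grip":[0.58,0.58,0.58,0.58]}'
```

```text
time_s: 5.12
tool_pos: [0.6046, 0.1071, 0.0405]
tool_rot: [179.7, 0.5, 113.2]
force: [3.6, -10.4, 11.5]
grip_width: 0.0507
grasp_force: 6.6
```

```bash
python3 -m creep '{"translation":[[0.06,0,0],[0.06,0,0]],"turn":[[0,0,0],[0,0,0]],"grip":[0.58,0.58]}'
python3 - <<'E'
from h import *
from cell import env
o=env.get_obs();print(tofix(o['tool_pos']),o['tool_rot'])
c=env.read_camera('wrist');F=tofix(cloud(c));s=masks(c['frame'])['blue']&(abs(F[...,0]-.031)<.03)&(abs(F[...,1])<.07)&(F[...,2]>.066);print(s.sum(),np.percentile(F[s],[2,98],axis=0))
E
```

```text
time_s: 5.38
tool_pos: [0.6008, 0.116, 0.0405]
tool_rot: [179.7, 0.5, 113.2]
force: [3.5, -9.4, 11.6]
grip_width: 0.0504
grasp_force: 6.5
[ 0.00073119 -0.00379788  0.04051769] [179.71533323   0.474643   113.1877129 ]
1910 [[0.01849904 0.00914527 0.06669875]
 [0.0421454  0.02201862 0.07404014]]
```

The lug face has moved 16 mm and the catch is still on its stop, so I'll keep pushing.

```bash
python3 -m creep '{"translation":[[0.06,0,0],[0.06,0,0],[0.05,0,0],[0.05,0,0]],"turn":[[0,0,0],[0,0,0],[0,0,0],[0,0,0]],"grip":[0.58,0.58,0.58,0.58]}'
python3 - <<'E'
from h import *
from cell import env
o=env.get_obs();print(tofix(o['tool_pos']),o['tool_rot'])
c=env.read_camera('wrist');F=tofix(cloud(c));s=masks(c['frame'])['blue']&(abs(F[...,0]-.031)<.03)&(abs(F[...,1])<.07)&(F[...,2]>.066);print(s.sum(),np.percentile(F[s],[2,98],axis=0))
E
```

```text
time_s: 5.92
tool_pos: [0.5944, 0.1309, 0.0405]
tool_rot: [179.7, 0.6, 113.1]
force: [6.2, -15.3, 9.9]
grip_width: 0.0504
grasp_force: 9.3
[0.0008091  0.01234409 0.04049809] [179.69832755   0.58325001 113.13564311]
1920 [[0.01856151 0.02489575 0.06672351]
 [0.042217   0.0379082  0.0740793 ]]
```

The lug has travelled about 32 mm and the force has risen, so the bolt is against its stop. One more small push and hold, then back off slightly in -y and lift.

```bash
python3 -m creep '{"translation":[[0.03,0,0],[0,0,0]],"turn":[[0,0,0],[0,0,0]],"grip":[0.58,0.58]}'
python3 -m creep '{"translation":[[0,0,-0.2],[0,0,-0.3],[-0.1,0,-0.5],[0,0,-0.5],[0,0,0]],"turn":[[0,0,0],[0,0,0],[0,0,0],[0,0,0],[0,0,0]],"grip":[0.58,0.58,0.58,0.58,0.58]}'
python3 - <<'E'
from h import *
from cell import env
o=env.get_obs();print(tofix(o['tool_pos']),o['force'])
c=env.read_camera('wrist');F=tofix(cloud(c));m=masks(c['frame']);s=m['blue']&(abs(F[...,0]-.031)<.03)&(abs(F[...,1])<.07)&(F[...,2]>.066);print(s.sum(),np.percentile(F[s],[2,98],axis=0))
s=m['red']&(abs(F[...,0]+.031)<.013)&(abs(F[...,1])<.05);print(np.percentile(F[s],[2,50,90,98],axis=0))
s=env.read_camera('side');cv2.imwrite('pics/b.png',s['frame'][:,:,::-1])
E
```

```text
time_s: 6.22
tool_pos: [0.5944, 0.1309, 0.0405]
tool_rot: [179.7, 0.7, 113.0]
force: [6.8, -14.8, 9.9]
grip_width: 0.0508
grasp_force: 9.9
time_s: 6.85
tool_pos: [0.5939, 0.1331, 0.1609]
tool_rot: [179.7, 0.0, 113.4]
force: [-0.9, 0.6, -0.1]
grip_width: 0.0502
grasp_force: 0.0
[0.00118008 0.01466931 0.1609072 ] [-0.92568595  0.59123605 -0.05138137]
156 [[0.02260969 0.02570951 0.07116036]
 [0.04255575 0.03729865 0.07415756]]
[[-0.04175574 -0.04265072  0.0492831 ]
 [-0.02981392  0.00550019  0.05092569]
 [-0.0207931   0.03754445  0.05186782]
 [-0.01889205  0.04374557  0.15697349]]
```

View pics/b.png

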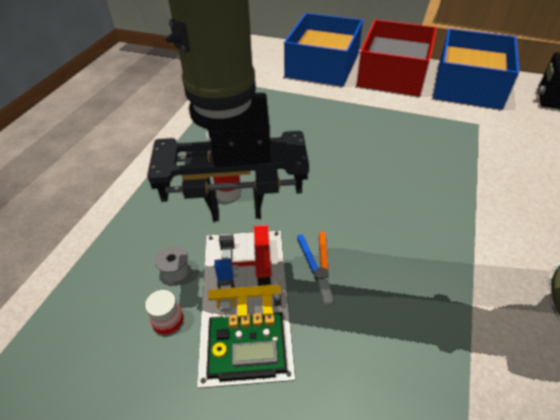

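The side view shows the lug at (223,270), up near the yellow bar. The red catch is up at (262,250), with its measured top at 51 mm. The gripper is clear and the bystanders haven't moved.

```bash
python3 -c "
from cell import env
print(env.sign_off())"
```

```text
the job is handed in; nothing more can be done
None
```

I pushed the bolt about 32 mm home with the catch held down on its stop, then let the catch spring back up to lock it; the arm is clear, the bystanders look unmoved, and the job is handed in, though sign-off gave no verdict.

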